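Index the stirrer carriage and hold the keyed shaft home in its hub

TASK

On the stirring rig, first push the white carriage along its rail until it clicks into the detent of the drive station, marked by the short dark post. Then take the keyed shaft out of its stand, push it into the pulley hub on the carriage, turning it until its key slips into the hub's keyway, and keep pushing until its flange is flush on the hub. Finish still gripping the shaft and holding it down there against the hub's spring, with the carriage still in the detent and the beaker, bottle and jar left undisturbed.

Things in the scene. Friction and masses are not known exactly. Their poses are not given: they have to be found in the camera images.
- rail: Fixed aluminium rail base, 110 mm (x) by 370 mm (y), 12 mm thick; a 40 mm high strip stands along its +x edge, 46 mm high stops at both ends. Origin: centre of its underside. The carriage slides along its y axis; its yaw is within 0.2 rad. The strip has one detent notch, by the short dark post outside it, 35 mm towards +y from the rail's centre.
- carriage (a joint): White carriage along the rail's +y, m: 0 at the -y stop, 0.130 in the drive station detent (a sprung ball drops into the notch, drawing the carriage in over the last 2 mm; about 7 N to leave), 0.190 at the +y stop. Sliding takes about 2 N. Starts between 0 and 0.06. Carriage 92 mm (x) by 120 mm (y), top 44 mm above the work surface.
- push_lug (a point): Point on the -y face of the carriage's upright push lug, to be pushed towards the rail's +y. The lug is a plate 60 mm wide (x), 10 mm thick (y), 50 mm high, at the carriage's -y end; its top is 94 mm above the work surface, this point 15 mm below it, at mid-width. Axes as the rail's.
- hub_mouth (a point): Centre of the mouth of the bore in the steel pulley hub on the carriage, 89 mm above the work surface. The hub is 46 mm across, the bore 20 mm (2 mm clear round the shaft), straight down. One keyway, 9 mm wide, full depth, reaches 15.5 mm from the axis. Axes as the rail's: they do NOT show where the keyway points.
- hub_foot (a point): Foot of the hub on its axis, 45 mm below the mouth, where the grooved pulley (72 mm across, 18 mm high) is. Axes as the rail's. The keyway points anywhere within 0.7 rad either side of the rail's +x and has to be seen from above or felt for by turning the shaft. A brake keeps the pulley from turning (about 3 N m).
- seat (a joint): Brass spring seat in the bore: how far it is pressed down, m. At 0 its top lies 25 mm below the mouth, where the shaft's nose meets it; 0.015 with the shaft fully home. It pushes back with 6 N at 0 and 10.5 N when home, more than the shaft's weight: a shaft let go comes up again.
- stand (a point): Centre of the top face of the fixed grey stand that holds the shaft upright, a block 80 by 80 mm, 50 mm high, with a 28 mm hole through it; the shaft's flange rests on it.
- shaft_grip (a point): Centre of the grip block of the loose keyed shaft (120 to 240 g), upright in the stand. Block 34 mm (x) by 26 mm (y) by 48 mm high: grasp it across its y flats; a stub 10 mm high and across tops it. z runs up the shaft, x points to the key's side; in the stand x is within 0.9 rad of the world's +x. Fully home this point is 28 mm above the hub's mouth.
- shaft_nose (a point): Nose end of the shaft, 68 mm below shaft_grip, same axes. Above it: 7 mm taper (8 to 16 mm across), shaft 16 mm across, key from 14 to 34 mm up (6 mm wide, reaching 12.5 mm from the axis), flange 34 mm across from 40 to 44 mm, with a small tab over the key, then the grip block. So the nose enters 14 mm before the key meets the hub's top.
- beaker: Bystander: glass beaker, 72 mm across, 90 mm high. Origin: centre of its underside.
- amber_bottle: Bystander: amber bottle, 64 mm across, 140 mm high. Origin: centre of its underside.
- reagent_jar: Bystander: white jar with black cap, 80 mm across, 130 mm high. Origin: centre of its underside.
There are look-alikes about, which are no part of the job. There is more than one size of the part that bears shaft_grip; the job needs the middle-sized.

How it is judged (in metres and radians):
On the way, in this order (a step that is already met when the one before it is completed fails the run):
1. the carriage stands in the drive station detent (within 4 mm) with the hub still empty (value of joint carriage between 0.126 and 0.134 m and value of joint seat below 0.002 m), for 0.3 s.
2. the keyed shaft is home in the hub, against the spring (value of joint seat above 0.012 m and z of shaft_grip in the frame of hub_mouth below 0.031 m and horizontal distance between shaft_grip and hub_mouth below 0.005 m and angle between shaft_grip's own z axis and vertical below 0.08 rad and value of joint carriage between 0.126 and 0.134 m), for 0.2 s.
At the end, for the whole second after the job is handed in: Carriage within 4 mm of the detent; the shaft upright in the hub (within 5 mm of its axis), its flange within 3 mm of flush and the spring seat pressed at least 12 mm; the fingers still grip the shaft (over 2 N) (all of step 2 and contact force between the fingers and shaft above 2 N); the arm keeps its last pose, push and grip.
It fails at once if a bystander (beaker, bottle or jar) is moved by more than 30 mm (distance of any of beaker, amber_bottle, reagent_jar from where it was at the start of the episode above 0.03 m).
It also fails if it takes over 72 s, if anything falls off the work surface, if the arm or the gripper's body presses on something with over 40 N, if the wrist force passes 120 N, or if a joint passes its speed limit or range.

ROBOT

A 6-joint arm with a two-finger parallel gripper is mounted at the origin on the work surface. World frame = base frame: x ahead of the robot, y to its left, z up, the work surface at z = 0. Lengths are in mm, angles in degrees, forces in N, time in s.
With the tool pointing down it reaches from about 300 to 850 mm from the base axis. Payload 4.2 kg.
Tool frame: the origin (TCP) lies midway between the tips of the shut fingers; the grasp point (between the pads) lies 19 mm behind it (env.grasp_offset is the distance from the TCP to the grasp point, in mm); z points along the fingers, y is the line along which they close (so a half turn about z gives the same grasp; the last joint's range is limited). The gripper opens to 91 mm and grips with 3 to 60 N. Pads are 32 mm wide; open, the fingers measure 118 mm over their backs; the gripper's body (76 mm by 178 mm) begins 60 mm behind the grasp point.
Start: joints at [63.083, 18.312, 89.639, -0, 72.044, -1.146], TCP at [250.006, 517.822, 213.976] pointing down, gripper open.
Joint ranges: [-177.97, 177.97], [-48.28, 115.42], [12.27, 149.76], [-77.06, 257.06], [2.81, 150.46], [-146.56, 146.56]. Speed limits (degrees/s): [147.25, 147.25, 180, 180, 180, 180].

INTERFACE

Orientations are given as [roll, pitch, yaw] about the fixed x, y, z axes, in that order (R = Rz(yaw) Ry(pitch) Rx(roll)).
In Python, from workcell import env, optics gives the robot as it stands. The module is installed in compiled form; this text tells all that it offers.
- The arm moves only by the tool send_rows, never from a script. Its argument "targets" is a list that holds one entry, the list of rows, each a list of 7 numbers: the turn, a rotation vector about the world's x, y, z scaled (see below), then the shift along the world's x, y, z scaled (see below), then the closure, from -1 (fully open) to 1 (shut). In form: [[[rx, ry, rz, x, y, z, gripper], ...]]. A call has 1 to 12 rows; each row shifts and turns the commanded pose from where the row before left it; what a row does not reach is not made up. The controller multiplies each number of a shift by 0.2 m and each number of a turn by pi/2 rad. A row lasts 1/10 s, in which the tool goes at most 50 mm and 8.59 degrees, less where a joint would pass 70% of its speed; a pose out of reach is approached as far as the arm can. A call with a number of a shift or a turn outside -1 to 1 is refused whole. A call with a gripper value outside its range is refused whole. The fingers move at their own pace and stop on an object; "grip_force" is the grip in N (left out, the last holds). Time passes only in rows, so rows that do not move let the fingers close. It gives the time, the measured TCP pose, the force, the opening and the grip force at its end, in the units of the state.
- env.state(): the state, without advancing time (a new reading comes with each control period).
- optics.grab_frame(name): name is "scene" or "side" or "wrist"; returns (picture, depth): 400x640x3 uint8, red, green, blue; 400x640 float32, mm along the optical axis (not along the pixel's ray), 0 where there is no reading.
- optics.camera_info(name): a dict with "camera_matrix" (3x3 intrinsics, pixels), "R" (3x3) and "t" (3): a world point X has camera coordinates R X + t; the wrist camera has in their place "mount" (4x4, takes a point from camera to tool coordinates, whose origin is the TCP and whose axes are the flange's). Camera axes: x right, y down, z forward; pixel columns grow to the right and rows downward; lengths in mm; the calibration is good to about 2 mm. A picture is of the moment at which its call begins: read the wrist's pose just before it. camera_info takes no time and is no camera call.
- env.job_done(): hands the job in; it is judged then, once.
Trained networks look in the newest picture that a camera, given by its name, has taken for a name from the list of things; names that differ only in an ending like _2 or _b are one class to them, and where a whole thing is asked for, a point or a joint stands for the part that bears it (a point fixed in the world has none). Each returns a list of dicts, best first, with "conf" (0 to 1); they miss things now and then, are a little off and sometimes report something else, mostly with a low value. They report only what shows in the picture. A call takes as long as a camera call. They do not tell look-alikes from the thing itself.
- optics.silhouettes(camera, name): "mask" (400x640 bool, what is visible of it) and "at" ([column, row] in pixels, amid what is visible of it).
- optics.place_of(camera, name): "at" ([column, row] in pixels: a listed point, or the origin of a listed thing).
The state is a dict: "time_s": time; "qpos": joint angles; "qvel": joint speeds; "effort": joint torques, N m; "ee_pos": TCP position; "ee_rot": TCP orientation; "force": force on the tool from outside, world axes, zero at the start; "torque": the same for the moment, N m; "gripper_width": finger opening in mm; "gripper_force": force on a finger pad.
Only numpy, scipy, OpenCV 4.12 (cv2) and the standard library are available. Lean on these libraries where they do the work, as an engineer would, in place of code of your own. Each camera call takes 0.05 s, during which the arm holds its last target. There are 200 camera calls.

## Working session

There is one attempt and no reset: what is moved stays moved. The work goes in short steps, Python scripts to look and compute and a tool call to move; the robot and the scene stay as the last step left them, time stands still between calls to the robot, and variables do not carry over. Pictures are saved under pics/ and viewed, at most 10 in all, crops included, and the job is handed in when it is done.

Besides the shell and the picture viewer there is one more tool, called after "Request:" as a command line: name --argument value ..., lists and objects as JSON in quotes. send_rows: Moves the arm, as the interface text tells. Its arguments: {"type":"object","properties":{"targets":{"type":"array"},"grip_force":{"type":"number"}},"required":["targets"]}

```bash
mkdir -p pics
cat > h.py <<'E'
import numpy as np, cv2
from workcell import env, optics
from scipy.spatial.transform import Rotation as Ro
def cam(name):
    i=optics.camera_info(name); K=np.array(i["camera_matrix"])
    if "R" in i: R=np.array(i["R"]);t=np.array(i["t"]).ravel(); return K,R.T,-R.T@t
    s=env.state(); M=np.array(i["mount"]); Rt=Ro.from_euler('xyz',s["ee_rot"],degrees=True).as_matrix()
    return K,Rt@M[:3,:3],Rt@M[:3,3]+np.array(s["ee_pos"])
def ray(c,uv,z):  # intersect with plane z
    K,R,o=c; d=R@np.linalg.inv(K)@np.array([uv[0],uv[1],1.]); return o+d*(z-o[2])/d[2]
def cloud(c,depth):
    K,R,o=c; v,u=np.mgrid[:400,:640]; p=np.stack([(u-K[0,2])/K[0,0]*depth,(v-K[1,2])/K[1,1]*depth,depth],-1)
    return p@R.T+o
def grab(n,f=None):
    c=cam(n); p,d=optics.grab_frame(n)
    if f: cv2.imwrite(f'pics/{f}.png',p[:,:,::-1])
    return c,p,d
E
python3 - <<'E'
from h import *
np.set_printoptions(precision=1,suppress=True)
print(env.state())
for n in("scene","side"):
    c,p,d=grab(n,n+'0'); P=cloud(c,d); print(n,c[2])
    for k in ["push_lug","hub_mouth","hub_foot","stand","shaft_grip","shaft_nose","rail"]:
        for r in optics.place_of(n,k)[:4]:
            u,v=np.round(r["at"]).astype(int); 
            if 0<=u<640 and 0<=v<400: print(k,r["conf"],r["at"],P[v,u])
E
```

```text
{'time_s': 0.0, 'qpos': array([63.1, 18.3, 89.7, -0. , 72. , -1.1]), 'qvel': array([ 0.1, -0.1,  0. , -0.1, -0. ,  0.1]), 'effort': array([ -0. , -41.2, -23.2,   0.1,   0. ,  -0. ]), 'ee_pos': array([249.8, 517.3, 213.1]), 'ee_rot': array([-179.9,   -0. ,  154.2]), 'force': array([-0.3, -0.2, -0.1]), 'torque': array([-0.,  0.,  0.]), 'gripper_force': 0.0, 'gripper_width': 91.38416540226662}
scene [ 921.6 -573.4  782.6]
push_lug 0.72 [355.0, 237.8] [643.8 -77.   75.8]
push_lug 0.33 [371.0, 215.0] [637.    5.5  80.2]
hub_mouth 0.61 [369.6, 212.6] [632.5   7.6  82.8]
hub_foot 0.55 [365.1, 227.6] [640.  -24.3  60.1]
stand 0.59 [235.8, 280.7] [ 501.4 -330.1   73.3]
shaft_grip 0.85 [202.0, 237.5] [ 388.  -314.1  121.2]
shaft_grip 0.78 [213.5, 325.4] [ 534.8 -425.1   63.3]
shaft_grip 0.6 [315.4, 344.3] [ 724.  -336.7   71.7]
shaft_grip 0.53 [234.3, 275.3] [ 501.7 -330.6   97.6]
shaft_nose 0.77 [219.0, 337.9] [ 537.7 -427.8   11.9]
shaft_nose 0.68 [239.7, 282.1] [ 505.1 -323.5   64.5]
shaft_nose 0.63 [239.9, 290.4] [ 511.3 -332.8   49.8]
rail 0.96 [367.1, 230.7] [649.  -29.1  59.5]
side [ 352.2 -943.2  888.9]
push_lug 0.64 [353.2, 209.0] [648.5 -72.4  79.4]
hub_mouth 0.88 [338.7, 190.5] [632.6   6.2  79.3]
hub_foot 0.71 [342.0, 201.7] [ 352.2 -943.2  888.9]
hub_foot 0.28 [308.5, 296.7] [ 482.3 -332.4   98.6]
stand 0.81 [309.9, 310.9] [ 486.4 -334.8   55.1]
shaft_grip 0.81 [250.9, 296.5] [ 370.5 -326.4  122. ]
shaft_grip 0.62 [310.4, 295.4] [ 486.6 -331.2  102.5]
shaft_grip 0.56 [344.4, 346.9] [ 531.6 -436.6   64.7]
shaft_nose 0.77 [340.4, 359.1] [ 528.9 -427.6    9.7]
shaft_nose 0.76 [249.7, 331.5] [ 360.7 -320.9   -2.4]
rail 0.71 [336.0, 211.3] [616.2 -34.5  45. ]
rail 0.39 [308.4, 309.1] [ 483.  -330.6   57.1]
```

View pics/scene0.png

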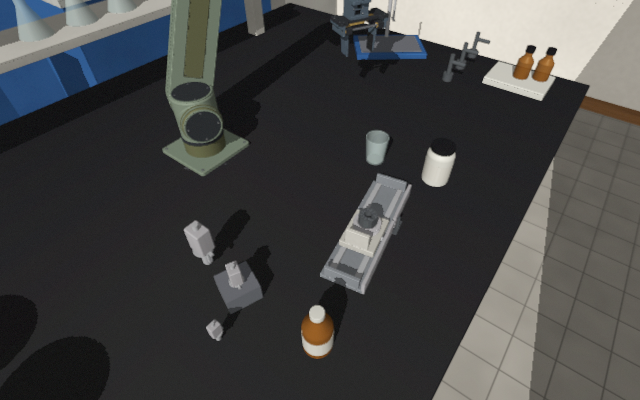

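View pics/side0.png

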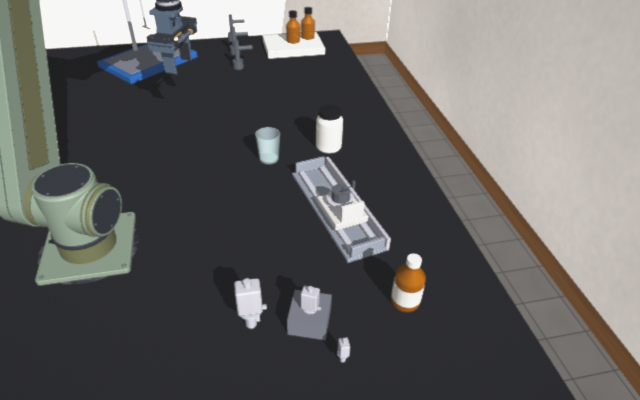

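The shafts are the large one at scene (200,240), the middle-sized one in the stand at (234,275), and the small one at (214,328). The shaft upright in the stand fits the description. I'll confirm it with a close wrist crop before grasping it.

Run:
```python
from h import *
np.set_printoptions(precision=1,suppress=True)
for n in("scene","side"):
    c,p,d=grab(n); P=cloud(c,d)
    for k,z in [("push_lug",79),("hub_mouth",89),("stand",50),("shaft_grip",102)]:
        for r in optics.place_of(n,k)[:4]: print(n,k,r["conf"],ray(c,r["at"],z))
    for r in optics.silhouettes(n,"rail")[:1]:
        m=r["mask"]&(d>0)&(P[...,2]>3)&(P[...,2]<60); X=P[m]; print(n,'rail',r["conf"],cv2.minAreaRect(X[:,:2].astype(np.float32)),m.sum())
    m=(np.abs(P[...,0]-640)<120)&(np.abs(P[...,1]+30)<230)&(P[...,2]>33)&(P[...,2]<49)&(d>0)
    X=P[m]; print('strip',cv2.minAreaRect(X[:,:2].astype(np.float32)))
    for k in ("beaker","amber_bottle","reagent_jar"):
        for r in optics.place_of(n,k)[:1]: print(k,r["conf"],ray(c,r["at"],0))
```

```text
scene push_lug 0.58 [650.7 -75.4  79. ]
scene hub_mouth 0.74 [628.7  -1.9  89. ]
scene stand 0.83 [ 491.4 -319.2   50. ]
scene stand 0.6 [ 469.4 -315.7   50. ]
scene stand 0.54 [691.4 275.   50. ]
scene shaft_grip 0.89 [ 495.2 -331.8  102. ]
scene shaft_grip 0.8 [ 381.6 -305.5  102. ]
scene shaft_grip 0.55 [ 563.9 -431.9  102. ]
scene rail 0.6 ((636.7767333984375, 19.155014038085938), (128.57017517089844, 373.73699951171875), 11.273796081542969) 4283
strip ((639.9017944335938, 19.936294555664062), (117.76282501220703, 372.61822509765625), 10.695984840393066)
beaker 0.57 [476.3 290.1   0. ]
amber_bottle 0.83 [ 708.8 -315.5    0. ]
reagent_jar 0.92 [677.6 327.4   0. ]
side push_lug 0.7 [645.8 -85.2  79. ]
side hub_mouth 0.94 [635.1  -3.8  89. ]
side stand 0.95 [ 488.8 -324.2   50. ]
side shaft_grip 0.74 [ 483.9 -328.5  102. ]
side shaft_grip 0.67 [ 518.4 -459.5  102. ]
side shaft_grip 0.57 [ 368.4 -320.4  102. ]
side rail 0.7 ((641.3923950195312, 42.44468688964844), (148.99069213867188, 419.13702392578125), 10.828353881835938) 4245
strip ((639.7664184570312, 21.365432739257812), (118.87430572509766, 375.6315612792969), 10.712973594665527)
beaker 0.93 [489.  309.4   0. ]
amber_bottle 0.96 [ 707.5 -313.     0. ]
reagent_jar 0.8 [677.7 307.4   0. ]
```

Request:
send_rows --targets '[[[0,0,-0.0297,0.104,-0.159,0,1],[0,0,-0.0297,0.104,-0.159,0,1],[0,0,-0.0297,0.104,-0.159,0,1],[0,0,-0.0297,0.104,-0.159,0,1],[0,0,-0.0297,0.104,-0.159,0,1],[0,0,-0.0297,0.104,-0.159,0,1],[0,0,-0.0297,0.104,-0.159,0,1],[0,0,-0.0297,0.104,-0.159,0,1],[0,0,-0.0297,0.104,-0.159,0,1],[0,0,-0.0297,0.104,-0.159,0,1]]]'

```text
time_s: 2.7
ee_pos: [458.7, 198.5, 214.2]
ee_rot: [180.0, 0.0, 127.4]
force: [0.3, -0.0, 1.2]
gripper_width: 14.3
gripper_force: 0.0
```

Request:
send_rows --targets '[[[0,0,-0.0297,0.104,-0.159,0,1],[0,0,-0.0297,0.104,-0.159,0,1],[0,0,-0.0297,0.104,-0.159,0,1],[0,0,-0.0297,0.104,-0.159,0,1],[0,0,-0.0297,0.104,-0.159,0,1],[0,0,-0.0297,0.104,-0.159,0,1],[0,0,-0.0297,0.104,-0.159,0,1],[0,0,-0.0297,0.104,-0.159,0,1],[0,0,-0.0297,0.104,-0.159,0,1],[0,0,-0.0297,0.104,-0.159,0,1],[0,0,0,0,0,0,1]]]'

```text
time_s: 3.8
ee_pos: [667.9, -122.4, 212.8]
ee_rot: [180.0, 0.1, 100.5]
force: [-0.3, -0.2, 0.4]
gripper_width: 0.3
gripper_force: 0.0
```

Run:
```python
from h import *
np.set_printoptions(precision=1,suppress=True)
c,p,d=grab("wrist","w1"); print(c[2],c[1])
for k,z in [("push_lug",79),("hub_mouth",89)]:
    for r in optics.place_of("wrist",k)[:3]: print(k,r["conf"],r["at"],ray(c,r["at"],z))
P=cloud(c,d); m=(d>0)&(P[...,2]>86)&(P[...,2]<100)&(np.abs(P[...,0]-640)<100)&(P[...,1]<100)
X=P[m]; print(m.sum())
L=X[X[:,1]<-50]; print('lug top',cv2.minAreaRect(L[:,:2].astype(np.float32)) if len(L)>5 else None)
```

```text
[653.5 -44.7 383. ] [[ 1.   0.2  0.1]
 [ 0.2 -0.9 -0.3]
 [ 0.   0.3 -1. ]]
push_lug 0.83 [305.0, 124.3] [647.1 -67.4  79. ]
hub_mouth 0.92 [296.0, 39.1] [628.4  -1.1  89. ]
3069
lug top ((644.92578125, -67.93236541748047), (58.7477912902832, 9.503277778625488), 10.365897178649902)
```

View pics/w1.png

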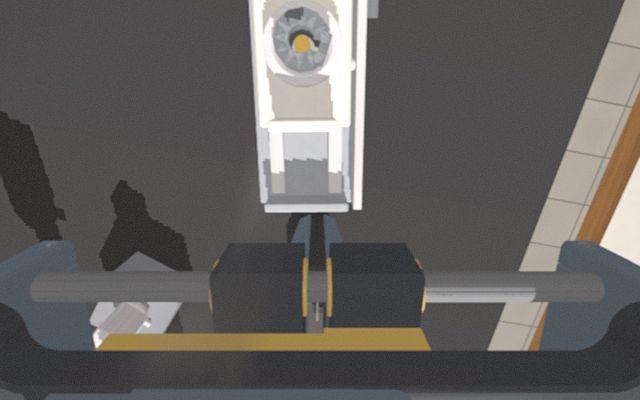

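The wrist view shows the hub at (302,42), with the brass seat in the bore. The keyway is a dark notch towards the image right at about (317,44). The lug is the plate at (305,124). I'll lower in front of it and push.

Request:
send_rows --targets '[[[0,0,0,-0.02,0.02,-0.18,1],[0,0,0,-0.02,0.02,-0.18,1],[0,0,0,-0.02,0.02,-0.18,1],[0,0,0,-0.02,0.02,-0.175,1],[0,0,0,0,0,0,1]]]'

```text
time_s: 4.45
ee_pos: [645.2, -99.6, 66.5]
ee_rot: [-179.4, -0.3, 100.9]
force: [-0.4, 0.4, 0.5]
gripper_width: 0.3
gripper_force: 0.0
```

Request:
send_rows --targets '[[[0,0,0,-0.009,0.049,0,1],[0,0,0,-0.005,0.025,0,1],[0,0,0,-0.009,0.049,0,1],[0,0,0,-0.009,0.049,0,1],[0,0,0,-0.009,0.049,0,1],[0,0,0,-0.009,0.049,0,1],[0,0,0,-0.009,0.049,0,1],[0,0,0,0,0,0,1]]]'

```text
time_s: 5.25
ee_pos: [639.2, -37.2, 73.3]
ee_rot: [179.8, 0.0, 100.8]
force: [0.3, -0.2, 0.2]
gripper_width: 0.6
gripper_force: 0.0
```

```bash
cat > look.py <<'E'
from h import *
np.set_printoptions(precision=1,suppress=True)
s=env.state(); print(s["time_s"],s["ee_pos"],s["force"])
c,p,d=grab("side"); P=cloud(c,d)
for n in ("side","scene"):
    if n=="scene": c,p,d=grab(n)
    for k,z in [("push_lug",79),("hub_mouth",89)]:
        for r in optics.place_of(n,k)[:1]: print(n,k,r["conf"],ray(c,r["at"],z))
E
python3 look.py
```

```text
5.25 [639.2 -37.2  73.3] [ 0.3 -0.2  0.2]
side push_lug 0.87 [641.9 -13.7  79. ]
side hub_mouth 0.61 [619.2  56.5  89. ]
scene push_lug 0.58 [637.9 -19.2  79. ]
scene hub_mouth 0.82 [621.1  61.   89. ]
```

Request:
send_rows --targets '[[[0,0,0,-0.002,0.01,0,1],[0,0,0,-0.002,0.01,0,1],[0,0,0,-0.002,0.01,0,1]]]'

```text
time_s: 5.85
ee_pos: [637.3, -33.5, 71.0]
ee_rot: [180.0, 0.1, 100.8]
force: [0.7, -4.3, 0.6]
gripper_width: 0.6
gripper_force: 2.5
```

Request:
send_rows --targets '[[[0,0,0,-0.001,0.01,0,1]]]'

```text
time_s: 5.95
ee_pos: [636.9, -31.4, 71.0]
ee_rot: [-180.0, 0.1, 100.8]
force: [0.2, -3.8, 0.6]
gripper_width: 0.5
gripper_force: 2.5
```

Request:
send_rows --targets '[[[0,0,0,-0.002,0.01,0,1]]]'

```text
time_s: 6.05
ee_pos: [636.4, -29.0, 71.0]
ee_rot: [-180.0, 0.1, 100.8]
force: [0.2, -4.7, 1.0]
gripper_width: 0.6
gripper_force: 2.2
```

Request:
send_rows --targets '[[[0,0,0,-0.002,0.01,0,1]]]'

```text
time_s: 6.15
ee_pos: [635.8, -25.7, 70.9]
ee_rot: [180.0, -0.1, 100.7]
force: [0.2, 0.4, -0.6]
gripper_width: 0.3
gripper_force: 0.0
```

Request:
send_rows --targets '[[[0,0,0,0,0,0,1],[0,0,0,0,0,0,1]]]'

```text
time_s: 6.35
ee_pos: [635.9, -25.5, 70.9]
ee_rot: [-180.0, -0.1, 100.8]
force: [-0.2, -0.7, 0.5]
gripper_width: 0.4
gripper_force: 0.0
```

Request:
send_rows --targets '[[[0,0,0,0,0.005,0,1]]]'

```text
time_s: 6.45
ee_pos: [635.9, -24.9, 70.9]
ee_rot: [180.0, -0.0, 100.8]
force: [0.5, 0.5, 0.8]
gripper_width: 0.7
gripper_force: 0.0
```

Request:
send_rows --targets '[[[0,0,0,0,0.005,0,1],[0,0,0,0,0,0,1]]]'

```text
time_s: 6.65
ee_pos: [636.0, -24.1, 70.9]
ee_rot: [180.0, -0.0, 100.8]
force: [0.4, -0.7, -0.6]
gripper_width: 0.5
gripper_force: 0.0
```

```bash
python3 look.py
```

```text
6.65 [636.  -24.1  70.9] [ 0.4 -0.7 -0.6]
side push_lug 0.87 [632.   -4.8  79. ]
side hub_mouth 0.92 [617.2  56.   89. ]
scene push_lug 0.67 [634.7 -10.   79. ]
scene hub_mouth 0.55 [623.8  72.7  89. ]
```

Request:
send_rows --targets '[[[0,0,0,0,0.005,0,1],[0,0,0,0,0,0,1]]]'

```text
time_s: 7.15
ee_pos: [636.0, -23.3, 71.0]
ee_rot: [180.0, -0.0, 100.8]
force: [-0.0, -0.5, -0.2]
gripper_width: 0.5
gripper_force: 0.0
```

Request:
send_rows --targets '[[[0,0,0,0,0.003,0,1],[0,0,0,0,0,0,1]]]'

```text
time_s: 7.35
ee_pos: [636.0, -23.0, 71.0]
ee_rot: [-180.0, 0.0, 100.8]
force: [0.4, -1.8, -0.5]
gripper_width: 0.6
gripper_force: 0.6
```

Request:
send_rows --targets '[[[0,0,0,0,0.003,0,1],[0,0,0,0,0,0,1]]]'

```text
time_s: 7.55
ee_pos: [635.9, -22.8, 71.0]
ee_rot: [-180.0, 0.1, 100.8]
force: [-0.3, -2.6, -0.2]
gripper_width: 0.4
gripper_force: 1.7
```

Request:
send_rows --targets '[[[0,0,0,0.005,-0.025,0.05,1],[0,0,0,0,0,0.22,1],[0,0,0,0,0,0.22,0],[0,0,0,0,0,0.2,0],[0,0,0,0,0,0,0],[0,0,0,0,0,0,0]]]'

```text
time_s: 8.15
ee_pos: [637.5, -26.9, 210.8]
ee_rot: [179.8, -0.0, 100.8]
force: [0.4, 0.6, -1.4]
gripper_width: 29.7
gripper_force: 0.0
```

Run:
```python
from h import *
np.set_printoptions(precision=1,suppress=True)
c,p,d=grab("wrist"); print(c[2])
for k,z in [("push_lug",79),("hub_mouth",89)]:
    for r in optics.place_of("wrist",k)[:3]: print(k,r["conf"],r["at"],ray(c,r["at"],z)); uv=r["at"]
P=cloud(c,d); z=P[...,2]; ok=(d>0)&(np.abs(P[...,0]-630)<120)&(np.abs(P[...,1]-20)<230)
X=P[ok&(z>90)&(z<100)&(P[...,1]<20)]; print('lug',len(X),cv2.minAreaRect(X[:,:2].astype(np.float32)))
X=P[ok&(z>85)&(z<94)&(P[...,1]>30)]; print('hub',len(X),cv2.minEnclosingCircle(X[:,:2].astype(np.float32)))
X=P[ok&(z>38)&(z<43)]; print('z40',len(X),cv2.minAreaRect(X[:,:2].astype(np.float32)),X.min(0),X.max(0))
X=P[ok&(z>44.5)&(z<49)]; print('stops',len(X),cv2.minAreaRect(X[:,:2].astype(np.float32)),X.min(0),X.max(0))
u,v=map(int,uv); s=45; cr=p[max(0,v-s):v+s,u-s:u+s]; cv2.imwrite('pics/hub.png',cv2.resize(p[max(0,v-s):v+s,u-s:u+s],None,fx=6,fy=6,interpolation=2)[:,:,::-1]); print(u-s,max(0,v-s))
np.savez('w2.npz',p=p,d=d,K=c[0],R=c[1],o=c[2]); cv2.imwrite('pics/w2.png',p[:,:,::-1])
```

```text
[622.4  50.3 381.2]
push_lug 0.94 [318.2, 159.5] [634.4  -0.6  79. ]
push_lug 0.52 [313.0, 83.8] [617.6  63.5  79. ]
hub_mouth 0.93 [313.7, 74.8] [617.   70.1  89. ]
lug 795 ((631.552734375, 0.9828300476074219), (59.11567306518555, 10.01319694519043), 10.895210266113281)
hub 2057 ((619.357666015625, 68.13351440429688), 24.575483322143555)
z40 3455 ((636.4781494140625, 27.296768188476562), (111.84007263183594, 227.8748016357422), 11.040307998657227) [565.2 -75.2  38. ] [706.1 148.4  43. ]
stops 692 ((631.27392578125, 58.03868103027344), (110.83785247802734, 114.46894836425781), 12.227121353149414) [567.9  -8.9  44.5] [686.7 118.2  48.6]
268 29
```

View pics/w2.png

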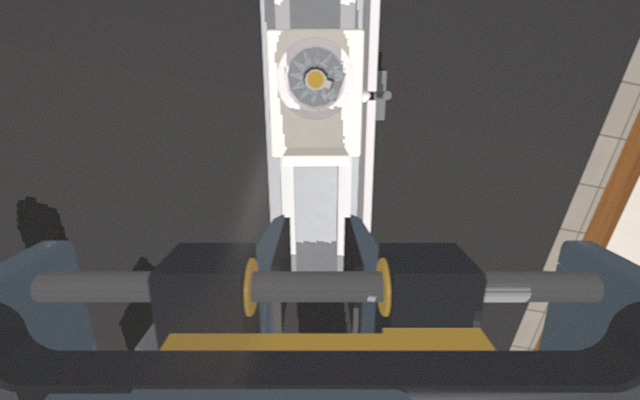

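View pics/hub.png

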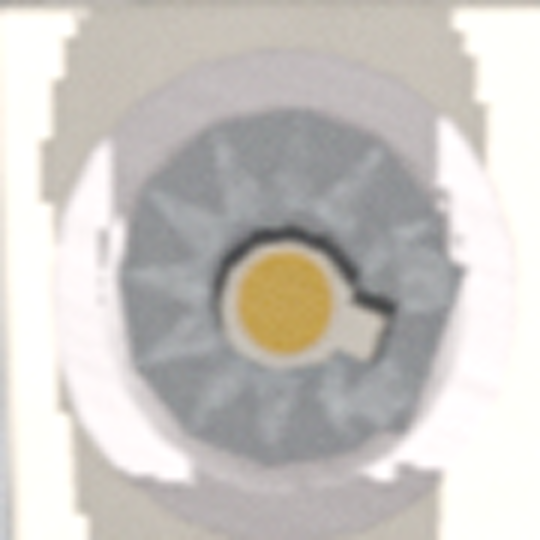

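The hub crop shows the keyway pointing right and slightly down, with its end at about crop (386,332). The bore centre is at (290,298). The carriage is centred on the dark post at (380,95), so it is in the detent. Next I'll work out the keyway angle and then go above the stand.

Run:
```python
from h import *
np.set_printoptions(precision=1,suppress=True)
w=np.load('w2.npz'); c=(w['K'],w['R'],w['o'])
f=lambda x,y: ray(c,(268+x/6-.4,29+y/6-.4),89)
a=f(290,298)
for q in [(386,332),(398,305),(375,360)]: v=f(*q)-a; print(v,np.hypot(*v[:2]),np.degrees(np.arctan2(v[1],v[0])))
e=f(398,305)-f(375,360); print(a,np.hypot(*e[:2]),np.degrees(np.arctan2(e[1],e[0]))-90)
# automated: rectified non-hub region at mouth
s=8;g=np.mgrid[-20:20:320j,-20:20:320j]; X=np.stack([a[0]+g[1],a[1]-g[0],0*g[0]+89],-1)
q=(X-c[2])@c[1]; uv=q/q[...,2:]@c[0].T
m=cv2.remap(w['p'],uv[...,0].astype(np.float32),uv[...,1].astype(np.float32),2); cv2.imwrite('pics/top.png',cv2.resize(m,None,fx=1.5,fy=1.5)[:,:,::-1])
print(env.state()["ee_pos"],env.state()["qpos"])
```

```text
[14.  -1.9  0. ] 14.118203921334713 -7.785846549409482
[14.9  1.9  0. ] 15.040324963551349 7.225694193767339
[13.2 -5.8  0. ] 14.449003666737127 -23.876249830905117
[619.4  67.8  89. ] 7.926455363356389 -12.446679134843166
[636.1 -27.  207.5] [ -3.5  24.2  81.4   0.   74.5 -14.3]
```

View pics/top.png

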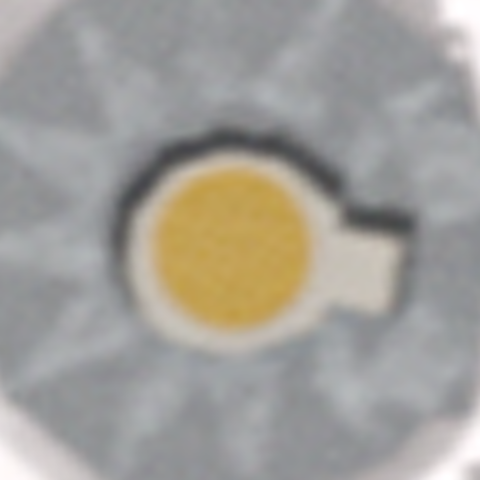

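Request:
send_rows --targets '[[[0,0,-0.0933,-0.1,-0.125,0,-1],[0,0,-0.0933,-0.1,-0.125,0,-1],[0,0,-0.0933,-0.1,-0.125,0,-1],[0,0,-0.0933,-0.1,-0.125,0,-1],[0,0,-0.0933,-0.1,-0.125,0,-1],[0,0,-0.0933,-0.1,-0.125,0,-1],[0,0,-0.0933,-0.1,-0.125,0,-1],[0,0,-0.0933,-0.1,-0.125,0,-1],[0,0,-0.0933,-0.1,-0.125,0,-1],[0,0,-0.0933,-0.1,-0.125,0,-1],[0,0,-0.0933,-0.1,-0.125,0,-1],[0,0,-0.0933,-0.1,-0.125,0,-1]]]'

```text
time_s: 9.5
ee_pos: [395.6, -327.5, 207.6]
ee_rot: [-179.9, 0.1, -0.3]
force: [0.3, 0.3, 0.3]
gripper_width: 91.3
gripper_force: 0.0
```

Request:
send_rows --targets '[[[0,0,0,0,0,0,-1],[0,0,0,0,0,0,-1]]]'

```text
time_s: 9.7
ee_pos: [396.4, -326.9, 207.9]
ee_rot: [-179.9, 0.1, -0.0]
force: [-0.4, 1.0, -0.2]
gripper_width: 91.2
gripper_force: 0.0
```

Run:
```python
from h import *
np.set_printoptions(precision=1,suppress=True)
c,p,d=grab("wrist"); s=env.state(); print(c[2],s["ee_pos"],s["ee_rot"],s["qpos"])
cv2.imwrite('pics/w3.png',p[:,:,::-1])
for k,z in [("stand",50),("shaft_grip",78)]:
    for r in optics.place_of("wrist",k)[:3]: print(k,r["conf"],r["at"],ray(c,r["at"],z))
P=cloud(c,d); z=P[...,2]; ok=(d>0)&(np.hypot(P[...,0]-490,P[...,1]+328)<60)
for lo,hi in [(98,106),(107,118),(46,58)]:
    X=P[ok&(z>lo)&(z<hi)]; print(lo,len(X),cv2.minAreaRect(X[:,:2].astype(np.float32)) if len(X) else '', X.mean(0))
# rectified top view at z=102 around
a=np.array([490,-328]); g=np.mgrid[-45:45:540j,-45:45:540j]; X=np.stack([a[0]+g[1],a[1]-g[0],0*g[0]+102],-1)
q=(X-c[2])@c[1]; uv=q/q[...,2:]@c[0].T
m=cv2.remap(p,uv[...,0].astype(np.float32),uv[...,1].astype(np.float32),2); cv2.imwrite('pics/top2.png',m[:,:,::-1])
```

```text
[ 473.8 -325.9  378.1] [ 396.9 -326.5  208.1] [-179.9    0.1    0.1] [-40.7  13.1  97.9   0.   69.1  49.2]
shaft_grip 0.87 [426.4, 35.1] [ 525.2 -415.8   78. ]
shaft_grip 0.72 [307.1, 84.3] [ 486.7 -316.8   78. ]
98 1287 ((486.86102294921875, -318.3061828613281), (25.934898376464844, 33.87319564819336), 63.864967346191406) [ 487.  -318.5  101.2]
107 144 ((486.57806396484375, -318.4720458984375), (9.211614608764648, 9.359661102294922), 89.70812225341797) [ 486.7 -318.4  111.4]
46 6096 ((486.98504638671875, -318.23272705078125), (80.02542114257812, 80.36505126953125), 68.74249267578125) [ 488.2 -318.9   49.6]
```

View pics/top2.png

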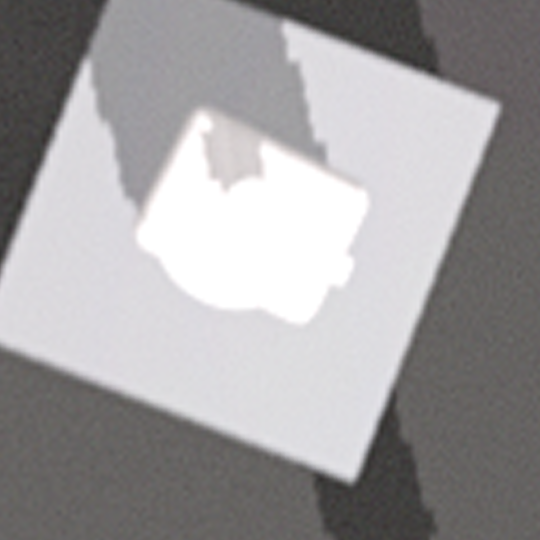

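The block measures 25.9 × 33.9 mm, so this is the middle-sized shaft. It stands in the stand at (486.9, -318.3). The key tab is at the lower right of the view, so shaft x points to about -26°.

Request:
send_rows --targets '[[[0,0,-0.0725,0.1125,0.01,0,-1],[0,0,-0.0725,0.1125,0.01,0,-1],[0,0,-0.0725,0.1125,0.01,0,-1],[0,0,-0.0725,0.1125,0.011,0,-1],[0,0,0,0,0,-0.2,-1],[0,0,0,0,0,0,-1],[0,0,0,0,0,0,-1]]]'

```text
time_s: 10.55
ee_pos: [486.9, -317.9, 168.6]
ee_rot: [-180.0, 0.1, -26.0]
force: [0.1, 0.1, 0.2]
gripper_width: 91.2
gripper_force: 0.0
```

Request:
send_rows --targets '[[[0,0,0,0,0,-0.18,-1],[0,0,0,0,0,-0.18,-1],[0,0,0,0,0,-0.17,-1],[0,0,0,0,0,0,-1],[0,0,0,0,0,0,1],[0,0,0,0,0,0,1],[0,0,0,0,0,0,1],[0,0,0,0,0,0,1],[0,0,0,0,0,0,1],[0,0,0,0,0,0,1],[0,0,0,0,0,0,1],[0,0,0,0,0,0,1]]]' --grip_force 45

```text
time_s: 11.75
ee_pos: [487.0, -319.0, 62.9]
ee_rot: [180.0, 0.0, -26.1]
force: [0.2, 0.3, -1.0]
gripper_width: 29.9
gripper_force: 0.0
```

Request:
send_rows --targets '[[[0,0,0,0,0,0,1],[0,0,0,0,0,0,1],[0,0,0,0,0,0,1]]]'

```text
time_s: 12.05
ee_pos: [487.0, -319.1, 62.9]
ee_rot: [180.0, 0.0, -26.1]
force: [0.6, 0.0, -0.0]
gripper_width: 25.6
gripper_force: 45.0
```

Request:
send_rows --targets '[[[0,0,0,0,0,0.1,1],[0,0,0,0,0,0.2,1],[0,0,0,0,0,0.2,1],[0,0,0,0,0,0.2,1],[0,0,0,0,0,0,1]]]'

```text
time_s: 12.55
ee_pos: [489.8, -320.7, 209.0]
ee_rot: [179.9, -0.7, -26.1]
force: [1.1, -1.0, -1.2]
gripper_width: 25.7
gripper_force: 45.0
```

Request:
send_rows --targets '[[[0,0,0.0184,0.0659,0.193,0,1],[0,0,0.0184,0.0659,0.193,0,1],[0,0,0.0184,0.0659,0.193,0,1],[0,0,0.0184,0.0659,0.193,0,1],[0,0,0.0184,0.0659,0.193,0,1],[0,0,0.0184,0.0659,0.193,0,1],[0,0,0.0184,0.0659,0.193,0,1],[0,0,0.0184,0.0659,0.193,0,1],[0,0,0.0184,0.0659,0.193,0,1],[0,0,0.0184,0.0659,0.193,0,1],[0,0,0,0,0,0,1],[0,0,0,0,0,0,1]]]'

```text
time_s: 13.75
ee_pos: [618.0, 67.7, 201.2]
ee_rot: [179.9, 0.2, -9.4]
force: [-0.6, -1.5, -1.8]
gripper_width: 25.6
gripper_force: 45.0
```

Run:
```python
from h import *
np.set_printoptions(precision=1,suppress=True)
c,p,d=grab("wrist","w4"); s=env.state(); print(s["ee_pos"],s["ee_rot"],s["force"])
for n in ("wrist","side","scene"):
  if n!="wrist": c,p,d=grab(n)
  for k,z in [("hub_mouth",89),("push_lug",79),("shaft_nose",s["ee_pos"][2]-53),("shaft_grip",s["ee_pos"][2]+15)]:
    for r in optics.place_of(n,k)[:1]: print(n,k,r["conf"],r["at"],ray(c,r["at"],z))
```

```text
[618.   66.7 201.6] [179.9   0.1  -9.5] [-0.5 -0.2 -2. ]
wrist hub_mouth 0.82 [315.0, 187.2] [621.5  70.2  89. ]
wrist push_lug 0.94 [391.9, 153.2] [638.4  -1.7  79. ]
wrist shaft_nose 0.58 [319.3, 211.0] [619.2  67.2 148.6]
wrist shaft_grip 0.72 [315.2, 255.4] [618.9  70.  216.6]
side hub_mouth 0.78 [328.7, 173.3] [619.4  68.   89. ]
side push_lug 0.79 [342.0, 193.5] [636.8  -8.6  79. ]
side shaft_nose 0.88 [249.8, 326.3] [ 360.2 -414.5  148.6]
side shaft_grip 0.81 [249.8, 296.7] [ 366.1 -403.6  216.6]
scene hub_mouth 0.88 [381.1, 198.5] [631.1  63.   89. ]
scene push_lug 0.81 [367.5, 218.3] [635.4  -8.2  79. ]
scene shaft_nose 0.95 [207.1, 262.9] [ 468.4 -361.2  148.6]
scene shaft_grip 0.78 [202.8, 238.6] [ 467.3 -351.5  216.6]
```

View pics/w4.png

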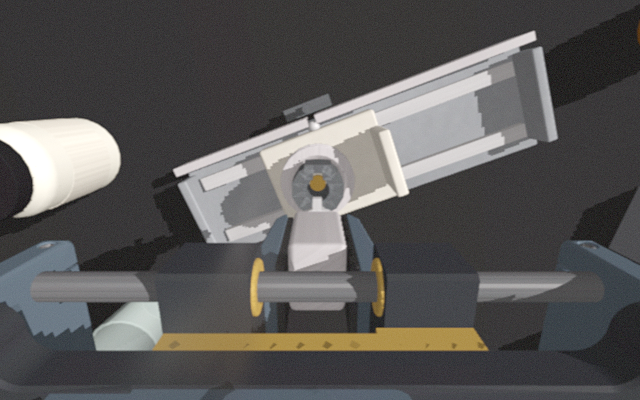

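The brass seat at (317,183) lies just ahead of the shaft, which is held straight over the hub. I'll descend so the nose enters.

Request:
send_rows --targets '[[[0,0,0,0,0,-0.15,1],[0,0,0,0,0,-0.1,1],[0,0,0,0,0,-0.04,1],[0,0,0,0,0,-0.02,1],[0,0,0,0,0,0,1]]]'

```text
time_s: 15.0
ee_pos: [619.1, 67.1, 141.2]
ee_rot: [-180.0, -0.0, -9.5]
force: [-0.1, 1.1, -1.4]
gripper_width: 25.8
gripper_force: 45.0
```

Request:
send_rows --targets '[[[0,0,0,0,0,-0.01,1],[0,0,0,0,0,-0.01,1],[0,0,0,0,0,0,1]]]'

```text
time_s: 15.3
ee_pos: [618.9, 67.0, 137.3]
ee_rot: [-180.0, -0.0, -9.5]
force: [-0.4, -0.1, -2.0]
gripper_width: 26.0
gripper_force: 45.0
```

Request:
send_rows --targets '[[[0,0,0,0,0,-0.015,1],[0,0,0,0,0,-0.01,1],[0,0,0,0,0,0,1]]]'

```text
time_s: 15.6
ee_pos: [618.5, 67.0, 131.6]
ee_rot: [180.0, 0.0, -9.5]
force: [0.5, -0.1, -1.7]
gripper_width: 25.9
gripper_force: 45.0
```

Request:
send_rows --targets '[[[0,0,0,0,0,-0.01,1],[0,0,0,0,0,-0.01,1],[0,0,0,0,0,0,1]]]'

```text
time_s: 15.9
ee_pos: [618.6, 67.0, 127.6]
ee_rot: [180.0, 0.0, -9.5]
force: [-1.0, 0.1, -1.8]
gripper_width: 26.1
gripper_force: 45.0
```

No sideways force. I'll carry on to where the key enters.

Request:
send_rows --targets '[[[0,0,0,0,0,-0.01,1],[0,0,0,0,0,-0.005,1],[0,0,0,0,0,0,1]]]'

```text
time_s: 16.2
ee_pos: [618.7, 67.0, 124.7]
ee_rot: [180.0, 0.0, -9.5]
force: [-0.0, 0.5, -2.0]
gripper_width: 25.8
gripper_force: 45.0
```

Request:
send_rows --targets '[[[0,0,0,0,0,-0.01,1],[0,0,0,0,0,0,1]]]'

```text
time_s: 16.4
ee_pos: [618.6, 67.0, 122.7]
ee_rot: [180.0, 0.0, -9.5]
force: [-1.0, -0.2, -1.7]
gripper_width: 25.8
gripper_force: 45.0
```

The key is in by about 5 mm with no contact force. I'll continue to the seat and down.

Request:
send_rows --targets '[[[0,0,0,0,0,-0.015,1],[0,0,0,0,0,-0.015,1],[0,0,0,0,0,-0.01,1],[0,0,0,0,0,0,1]]]'

```text
time_s: 16.8
ee_pos: [618.9, 67.1, 115.6]
ee_rot: [-180.0, -0.0, -9.5]
force: [-1.4, 0.4, 4.4]
gripper_width: 25.9
gripper_force: 45.0
```

Request:
send_rows --targets '[[[0,0,0,0,0,-0.015,1],[0,0,0,0,0,-0.015,1],[0,0,0,0,0,0,1]]]'

```text
time_s: 17.1
ee_pos: [618.9, 67.0, 109.7]
ee_rot: [-180.0, -0.0, -9.5]
force: [-1.4, -1.0, 6.3]
gripper_width: 26.0
gripper_force: 45.0
```

Request:
send_rows --targets '[[[0,0,0,0,0,-0.015,1],[0,0,0,0,0,-0.01,1],[0,0,0,0,0,0,1]]]'

```text
time_s: 17.4
ee_pos: [618.9, 67.0, 105.1]
ee_rot: [-180.0, -0.0, -9.5]
force: [-2.3, -0.2, 7.9]
gripper_width: 26.0
gripper_force: 45.0
```

Request:
send_rows --targets '[[[0,0,0,0,0,-0.008,1],[0,0,0,0,0,0,1]]]'

```text
time_s: 17.6
ee_pos: [618.9, 67.0, 103.8]
ee_rot: [-180.0, -0.1, -9.5]
force: [-2.1, 0.2, 8.7]
gripper_width: 25.7
gripper_force: 45.0
```

Request:
send_rows --targets '[[[0,0,0,0,0,-0.005,1],[0,0,0,0,0,0,1]]]'

```text
time_s: 17.8
ee_pos: [619.0, 67.0, 102.9]
ee_rot: [-180.0, -0.1, -9.5]
force: [-2.4, 0.5, 9.0]
gripper_width: 25.5
gripper_force: 45.0
```

Request:
send_rows --targets '[[[0,0,0,-0.004,0,-0.004,1],[0,0,0,0,0,0,1]]]'

```text
time_s: 18.0
ee_pos: [618.8, 67.0, 102.4]
ee_rot: [-180.0, -0.2, -9.5]
force: [-1.4, -0.7, 8.2]
gripper_width: 26.1
gripper_force: 45.0
```

Request:
send_rows --targets '[[[0,0,0,0,0,-0.005,1],[0,0,0,0,0,0,1]]]'

```text
time_s: 18.2
ee_pos: [618.8, 67.0, 101.9]
ee_rot: [-180.0, -0.2, -9.5]
force: [-2.6, -0.8, 9.7]
gripper_width: 26.1
gripper_force: 45.0
```

Request:
send_rows --targets '[[[0,0,0,0,0,-0.006,1],[0,0,0,0,0,0,1]]]'

```text
time_s: 18.4
ee_pos: [618.8, 67.0, 101.8]
ee_rot: [-180.0, -0.2, -9.5]
force: [-4.4, -0.5, 16.4]
gripper_width: 25.9
gripper_force: 45.0
```

Request:
send_rows --targets '[[[0,0,0,0,0,-0.005,1],[0,0,0,0,0,0,1],[0,0,0,0,0,0,1]]]'

```text
time_s: 18.7
ee_pos: [618.9, 67.0, 101.8]
ee_rot: [-180.0, -0.2, -9.5]
force: [-5.2, -0.8, 21.3]
gripper_width: 26.1
gripper_force: 45.0
```

The flange has bottomed: z stopped at 101.8 and the force is rising. A quick check on the carriage, then hand in.

```bash
python3 look.py
python3 - <<'E'
from h import *
c,p,d=grab("wrist","w5")
s=env.state(); print(s["ee_pos"],s["force"],s["gripper_force"])
E
```

```text
18.7 [618.9  67.  101.8] [-5.2 -0.8 21.3]
side push_lug 0.81 [635.3  -2.2  79. ]
side hub_mouth 0.81 [613.4  65.5  89. ]
scene push_lug 0.83 [630.7  -6.8  79. ]
scene hub_mouth 0.89 [622.4  68.4  89. ]
[618.84795011  67.00385212 101.79861894] [-6.40831941 -0.59898351 21.2102579 ] 45.00477075576782
```

View pics/w5.png

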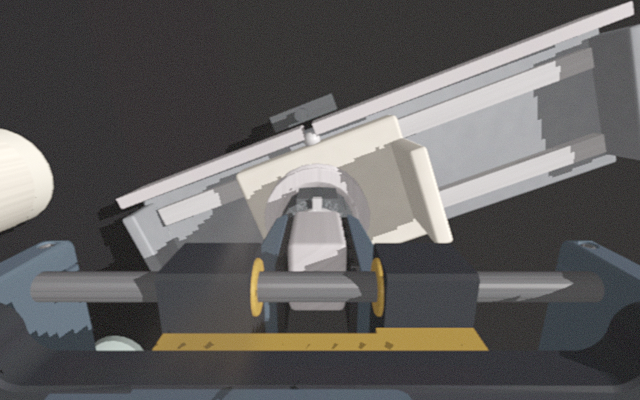

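The view shows the shaft seated in the hub at (318,205), the carriage still at the post (305,115), and the jar and beaker untouched.

```bash
python3 -c "
from workcell import env
print(env.job_done())"
```

```text
the job is handed in; nothing more can be done
None
```

I handed the job in at about 19 s. The carriage is in the detent, the keyed shaft is pressed flush in the hub and still gripped at 45 N, and nothing I saw suggests the beaker, bottle or jar moved; the hand-in returned no verdict.

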